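# Hold the drawer pull to its screw holes for a colleague

## Robot

A 6-joint arm with a two-finger parallel gripper is mounted at the origin on the work surface. World frame = base frame: x ahead of the robot, y to its left, z up, the work surface at z = 0. Lengths are in m, angles in rad, forces in N, time in s.
With the tool pointing down it reaches from about 0.325 to 0.875 m from the base axis. Payload 4.4 kg.
Tool frame: the origin (TCP) lies at the very end of the fingers, on their centre line; the grasp point (between the pads) lies 19 mm behind it; z points along the fingers, y is the line along which they close (so a half turn about z gives the same grasp; the last joint's range is limited). The gripper opens to 85 mm and grips with 20 to 120 N. Pads are 22 mm wide; open, the fingers measure 114 mm over their backs; the gripper's body (76 mm by 85 mm) begins 54 mm behind the grasp point. The pads swing forward as they close: fully open they stand 13 mm farther back than shut.
Start: joints at [1.121, 0.207, 1.542, -0, 1.393, -0.15], TCP at [0.169, 0.55, 0.231] pointing down, gripper open.
Joint ranges: [-2.73, 2.73], [-0.86, 2.22], [0.23, 2.46], [-1.11, 4.25], [0.08, 2.63], [-2.82, 2.82]. Speed limits (rad/s): [2.79, 2.79, 3.14, 3.14, 3.14, 3.14].

## Interface

Orientations are given as a unit quaternion [x, y, z, w].
In Python, from bench import get_state, read_camera, calibration, sign_off gives the robot as it stands.
- The arm moves only by the shell command python3 -m crank 'ROWS' [OPENING] [FORCE]. ROWS is text: rows parted by semicolons, each of 4 numbers parted by spaces: the shift along the tool's x, y, z in units of 300 mm (1.0 is 300 mm), then the turn about the tool's z in units of pi/4 rad (1.0 is pi/4 rad). A call has 1 to 12 rows; each row is the pose to reach, as a shift and turn from the pose commanded when the call began, along the tool's axes at that moment; what a row does not reach only later rows make up. A row lasts 1/12 s, in which the tool goes at most 41.7 mm and 7.16 degrees, less where a joint would pass 70% of its speed; a pose out of reach is approached as far as the arm can. A call with a number of a shift or a turn outside -1 to 1 is refused whole. A call with a gripper value outside its range is refused whole. OPENING is the closure, from -1 (fully open) to 1 (shut), set as the call begins (- or left out, the last holds). The fingers move at their own pace and stop on an object; FORCE is the grip in N (left out, the last holds). Time passes only in rows, so rows that repeat a pose let the fingers close. It gives the time, the measured TCP pose, the force, the opening and the grip force at its end, in the units of the state.
- get_state(): the state, without advancing time (a new reading comes with each control period).
- read_camera(name): name is "scene" or "top" or "wrist"; returns the picture (480x640x3 uint8, blue, green, red); there is no depth.
- calibration(name): a dict with "mtx" (3x3 intrinsics, pixels), "R" (3x3) and "t" (3): a world point X has camera coordinates R X + t; the wrist camera has in their place "T_tool_cam" (4x4, takes a point from camera to tool coordinates, whose origin is the TCP and whose axes are the flange's). Camera axes: x right, y down, z forward; pixel columns grow to the right and rows downward; lengths in m; the calibration is good to about 2 mm. A picture is of the moment at which its call begins: read the wrist's pose just before it. calibration takes no time and is no camera call.
- sign_off(): hands the job in; it is judged then, once.
The state is a dict: "clock": time; "qpos": joint angles; "joint_vel": joint speeds; "tau": joint torques, N m; "tcp_pos": TCP position; "eef_rot": TCP orientation; "wrist_force": force on the tool from outside, world axes, zero at the start; "moment": the same for the moment, N m; "finger_gap": finger opening in m; "grip_force": force on a finger pad.
Only numpy, scipy, OpenCV 4.12 (cv2) and the standard library are available. Lean on these libraries where they do the work, as an engineer would, in place of code of your own. Each camera call takes 0.05 s, during which the arm holds its last target. There are 200 camera calls.

## Task

The pantry drawer is drilled for its pull and two screws wait in the holes from the inside: pick up the pull whose feet fit those holes (the longer of the two on the blue mat) and hold it up level against the outside of the drawer front, both feet right on the two holes and lightly pressed to the face, so that a colleague can drive the screws. The program finishes while the gripper is still holding the pull there. Keep the gripper itself off the painted drawer, and leave the shorter pull and everything else on the counter where it lies.

Things in the scene. Friction and masses are not known exactly. Their poses are not given: they have to be found in the camera images.
- drawer: White drawer, fixed. Front 360 wide, 19 thick, from 8 to 168 above the counter, its top rail a flat band 64 high; plywood box behind 320 wide, rim at 152, ending 300 behind the outer face. Origin: on the counter straight below the middle of the outer face. x from the outer face into the drawer (the outside looks to -x, roughly at the robot), y along the front, z up.
- hole_left (a point): Mouth of the left hole (+y of the drawer) on the outer face of the top rail: dark 7 mm dot, 136 above the counter, 32 below the front's upper edge, 80 from the middle. The screw does not stick out of the face; its 10 mm steel head shows on the inside of the drawer. Axes as drawer.
- hole_right (a point): Mouth of the right hole (-y of the drawer), likewise; 160 from the left one.
- long_pull: Longer of two brushed steel pulls, loose, about 160 g, lying on its side on the mat. Bar 172 long (y), 10 thick (x), 14 high (z); near each end a post 12 wide, 14 high, 160 between post centres. The post ends (feet) are 33 from the bar's middle line; 28 stay free between bar and drawer face. Origin: underside of the bar's middle. x from the bar towards the feet, y along the bar, z up.
- long_pull_foot_left (a point): Middle of the foot face at +y of the long pull: (33, 80, 7) from its origin. Axes as long_pull.
- long_pull_foot_right (a point): Middle of the foot face at -y of the long pull: (33, -80, 7) from its origin.
- short_pull: The shorter pull, same make, bar 108 long, 96 between post centres; does not fit the holes. Loose on the same mat; which pull lies nearer the robot changes. Origin and axes as for the long pull.
- mat: Blue mat 300 x 240, 3 thick, fixed to the counter, under both pulls. Origin: centre of its underside.
- cup_knob: Steel cabinet knob, 32 across, 30 high, standing on the counter. Origin: centre of its underside.
- screw_tray: Black two-part tray of screws, 110 x 75, 28 high. Origin: centre of its underside.
- screwdriver: Screwdriver with red handle lying on the counter. Origin: its middle at the underside.
- hinge: Steel cup hinge, 35 cup with a 55 arm, 12 high. Origin: underside of the cup's centre.
Things that resemble listed ones, but are neither listed nor needed, are in the scene too. What is shaped like the long_pull but red is not meant.

How it is judged:
On the way:
1. the long pull is lifted clear of the mat in the gripper (height (world z) of long_pull above 0.05 m and contact force between long_pull and the fingers above 1 N and contact force between long_pull and drawer below 0.1 N), for 0.2 s.
At the end, for the whole second after the job is handed in: The long pull is held still by the fingers against the drawer front and rests on nothing else: each foot within 6 mm of its hole mouth (either way round), the pull's z axis within 0.12 rad of vertical, pressed on the drawer with 0.5 to 25 N (((distance between long_pull_foot_left and hole_left below 0.006 m and distance between long_pull_foot_right and hole_right below 0.006 m) or (distance between long_pull_foot_left and hole_right below 0.006 m and distance between long_pull_foot_right and hole_left below 0.006 m)) and angle between the z axis of long_pull and the z axis of drawer, either way round below 0.12 rad and contact force between long_pull and drawer between 0.5 and 25 N and contact force between long_pull and the fingers above 1 N and contact force between long_pull and mat below 0.1 N and linear speed of long_pull below 0.02 m/s); the arm keeps its last pose, push and grip.
It fails at once if the gripper or arm presses on the drawer (more than 3 N) (contact force between any of the fingers, the arm and drawer above 3 N).
It fails at once if the shorter pull or another thing on the counter is moved by more than 30 mm (distance of any of short_pull, cup_knob, screw_tray, screwdriver, hinge from where it was at the start of the episode above 0.03 m).
It also fails if it takes over 38 s, if anything falls off the work surface, if the arm or the gripper's body presses on something with over 40 N, if the wrist force passes 120 N, or if a joint passes its speed limit or range.

## Working session

There is one attempt and no reset: what is moved stays moved. The work goes in short steps, Python scripts to look and compute and a shell command to move; the robot and the scene stay as the last step left them, time stands still between calls to the robot, and variables do not carry over. Pictures are saved under pics/ and viewed, at most 10 in all, crops included, and the job is handed in when it is done.

```bash
mkdir -p pics; ls; python3 - <<'E'
from bench import *
import cv2
print(get_state())
for n in("scene","top"):
    cv2.imwrite(f"pics/{n}0.png",read_camera(n)); c=calibration(n); print(n,c)
print(calibration("wrist"))
E
```

```text
pics
{'clock': 0.0, 'qpos': array([ 1.12151751e+00,  2.07457270e-01,  1.54298728e+00,  1.99553408e-05,
        1.39345177e+00, -1.50524994e-01]), 'joint_vel': array([ 1.05213168e-04,  1.01328823e-03, -1.26581918e-05, -1.43281495e-03,
        7.88263579e-04, -2.00466544e-03]), 'tau': array([ 6.36508139e-04, -3.83035719e+01, -2.91592759e+01, -2.95706041e-04,
        1.05431656e-02, -7.94368219e-06]), 'tcp_pos': array([0.1689253 , 0.54883412, 0.23008877]), 'eef_rot': array([ 1.48823665e-01,  9.88863079e-01, -1.09752154e-03, -3.49663128e-04]), 'wrist_force': array([ 0.52245423,  0.52276377, -1.12384891]), 'moment': array([ 0.02154285, -0.00366205, -0.01898803]), 'grip_force': 0.0, 'finger_gap': 0.08562142748663637}
scene {'mtx': array([[511.3483533 ,   0.        , 320.76823541],
       [  0.        , 511.3483533 , 240.13372769],
       [  0.        ,   0.        ,   1.        ]]), 'R': array([[ 0.58559868,  0.81051702, -0.01167719],
       [ 0.69412812, -0.50884348, -0.50918018],
       [-0.41864106,  0.29006978, -0.86058073]]), 't': array([-0.31141767, -0.39795354,  1.6493171 ])}
top {'
[... 183 characters left out ...]
08, -0.9998681 , -0.00853954],
       [-0.99456798,  0.01462203, -0.10305696],
       [ 0.10316823,  0.00706941, -0.9946388 ]]), 't': array([-0.05027176,  0.62105346,  0.85983638])}
{'mtx': array([[354.64838414,   0.        , 319.84902983],
       [  0.        , 354.64838414, 239.58598129],
       [  0.        ,   0.        ,   1.        ]]), 'T_tool_cam': array([[-6.70528696e-04, -9.48171449e-01, -3.17758484e-01,
         8.26971507e-02],
       [ 9.99999700e-01, -7.59103530e-04,  1.54934651e-04,
         1.20580990e-03],
       [-3.88116200e-04, -3.17758285e-01,  9.48171673e-01,
        -1.43940191e-01],
       [ 0.00000000e+00,  0.00000000e+00,  0.00000000e+00,
         1.00000000e+00]])}
```

View pics/top0.png

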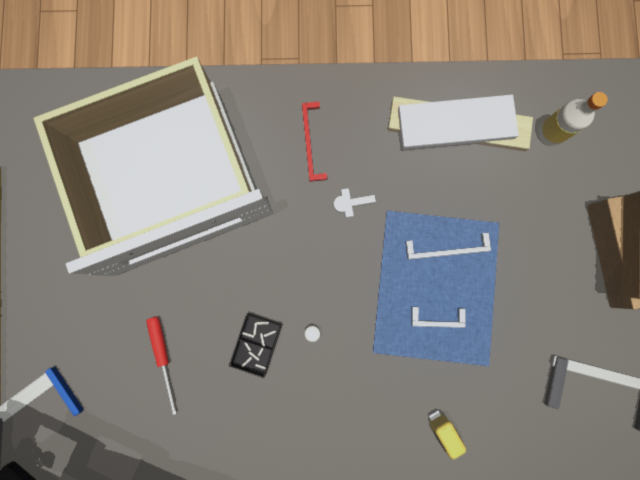

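View pics/scene0.png

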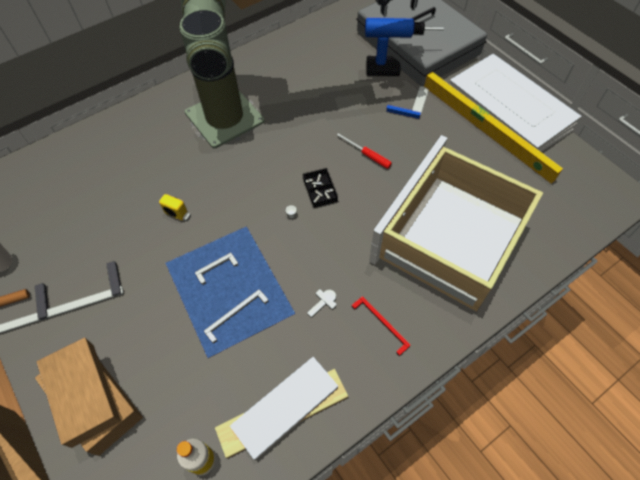

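The top view shows the long pull with feet near (410,243) and (487,237), and the bar on the robot's side. The short pull is below it. The drawer's upper front edge runs from (70,268) to (262,200), and its outer face is visible obliquely. Next I'll zoom in.

```bash
python3 - <<'E'
import cv2,numpy as np
a=cv2.imread("pics/top0.png"); b=cv2.imread("pics/scene0.png")
A=cv2.resize(a[185:285,55:280],None,fx=3.5,fy=3.5,interpolation=cv2.INTER_CUBIC)
B=cv2.resize(a[225:265,395:505],None,fx=3.5,fy=3.5,interpolation=cv2.INTER_CUBIC)
C=np.zeros((350+140,788,3),np.uint8);C[:350,:A.shape[1]]=A[:350,:788];C[350:,:B.shape[1]]=B
cv2.imwrite("pics/crop0.png",C)
E
```

```text
(no output)
```

View pics/crop0.png

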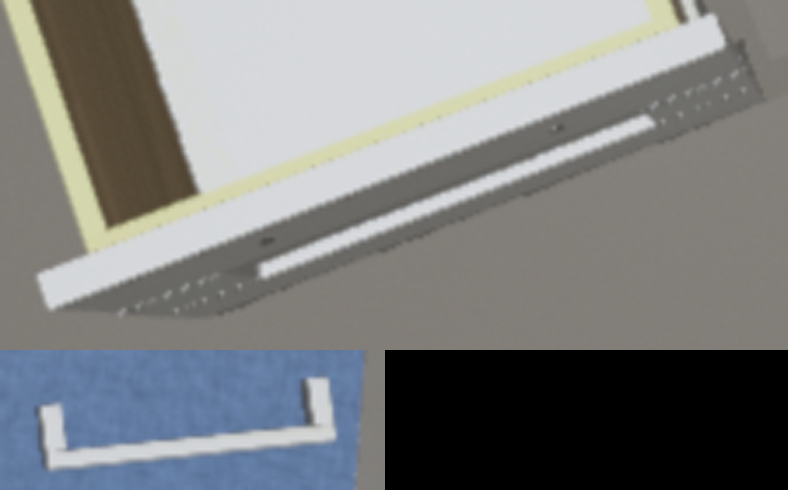

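```bash
cat > h.py <<'E'
import cv2,numpy as np
from bench import *
from scipy.spatial.transform import Rotation as Ro
def cam(n,s=None):
    c=calibration(n)
    if n!="wrist": return c["mtx"],c["R"],np.array(c["t"])
    T=np.eye(4);T[:3,:3]=Ro.from_quat(s["eef_rot"]).as_matrix();T[:3,3]=s["tcp_pos"]
    W=np.linalg.inv(T@c["T_tool_cam"]);return c["mtx"],W[:3,:3],W[:3,3]
def ray(C,uv,z):
    K,R,t=C;d=R.T@np.linalg.inv(K)@[uv[0],uv[1],1];o=-R.T@t
    return o+d*(z-o[2])/d[2]
def proj(C,X):
    K,R,t=C;p=K@(R@np.asarray(X)+t);return p[:2]/p[2]
E
python3 - <<'E'
from h import *
a=cv2.imread("pics/top0.png");C=cam("top");g=cv2.cvtColor(a,cv2.COLOR_BGR2GRAY).astype(float)
H=[]
for u,v in((55+267/3.5,185+240/3.5),(55+556/3.5,185+128/3.5)):
    x,y=int(u),int(v);p=g[y-3:y+4,x-3:x+4];w=np.clip(np.median(p)-8-p,0,None);yy,xx=np.mgrid[y-3:y+4,x-3:x+4]
    c=((w*xx).sum()/w.sum(),(w*yy).sum()/w.sum());H.append(ray(C,c,.136));print(u,v,c,H[-1],w.max())
d=H[0]-H[1];print("dist",np.linalg.norm(d),"ydir yaw",np.degrees(np.arctan2(-d[0],d[1])))
# front upper edge corners z=.168
E0=[ray(C,(55+u/3.5,185+v/3.5),.168) for u,v in((50,310),(727,44))]
print("edge",E0,np.linalg.norm(E0[0]-E0[1]),np.degrees(np.arctan2(-(E0[0]-E0[1])[0],(E0[0]-E0[1])[1])))
hsv=cv2.cvtColor(a,cv2.COLOR_BGR2HSV)
m=((hsv[...,1]<60)&(hsv[...,2]>140)).astype(np.uint8);m[:,:395]=0;m[:,497:]=0;m[:225]=0;m[345:]=0
for c in cv2.findContours(m,0,1)[0]:
    if cv2.contourArea(c)<50: continue
    q=[ray(C,p,.017) for p in cv2.boxPoints(cv2.minAreaRect(c))]
    print([np.round(p,4) for p in q],[np.linalg.norm(q[i]-q[i-1]) for i in range(4)])
E
```

```text
131.28571428571428 253.57142857142856 (np.float64(130.8804347826087), np.float64(253.42391304347825)) [0.59872722 0.28587795 0.136     ] 21.0
213.85714285714286 221.57142857142856 (np.float64(214.48387096774192), np.float64(221.16129032258064)) [0.65561631 0.13457625 0.136     ] 14.0
dist 0.16164335559177284 ydir yaw 20.606145879954116
edge [array([0.56233799, 0.37760281, 0.168     ]), array([0.69108448, 0.04187774, 0.168     ])] 0.35956498272715726 20.98121245576138
[array([ 0.4519, -0.2411,  0.017 ]), array([ 0.4909, -0.2433,  0.017 ]), array([ 0.487 , -0.3525,  0.017 ]), array([ 0.4481, -0.3497,  0.017 ])] [np.float64(0.10869715213741633), np.float64(0.03906229128117432), np.float64(0.10918597655913331), np.float64(0.03902510515579612)]
[array([ 0.6287, -0.2351,  0.017 ]), array([ 0.6436, -0.4087,  0.017 ]), array([ 0.6037, -0.4105,  0.017 ]), array([ 0.5889, -0.2377,  0.017 ])] [np.float64(0.0398417827775081), np.float64(0.1742039762689638), np.float64(0.039879190957473214), np.float64(0.17341135333036325)]
```

Both checks agree: the holes are 161.6 mm apart (160 given) and the upper edge is 359.6 mm (360 given). The drawer yaw is about 20.8°. The pull measures 174 × 40 mm, at yaw 4.9°. I'm moving towards it now.

```bash
cat >> h.py <<'E'
def go(p,yaw):
    "units for tool y axis at yaw (deg), TCP at p"
    s=get_state();R=Ro.from_quat(s["eef_rot"]).as_matrix()
    d=R.T@(np.asarray(p)-s["tcp_pos"])/.3;cy=np.degrees(np.arctan2(R[1,1],R[0,1]))
    print("shift",d.round(4),"turn",round(-((yaw-cy+180)%360-180)/45,4),"yaw",cy.round(2),"tilt",R[2,:2].round(4),"tcp",s["tcp_pos"].round(4),"F",s["wrist_force"].round(2),"gap",s["finger_gap"],s["grip_force"],s["clock"],"q",s["qpos"].round(2))
E
python3 -m crank '-0.1 -0.1 -0.1 0.15; -0.2 -0.2 -0.1 0.3; -0.3 -0.3 -0.1 0.45;-0.4 -0.4 -0.1 0.6;-0.5 -0.5 -0.1 0.75;-0.6 -0.6 -0.1 0.9;-0.7 -0.7 -0.1 1;-0.8 -0.8 -0.1 1;-0.9 -0.9 -0.1 1;-1 -1 -0.1 1;-1 -1 -0.1 1'
python3 -c "
from h import *
go((.601,-.324,.2),4.9)"
```

```text
clock: 1.02
tcp_pos: [0.3691, 0.1704, 0.2611]
eef_rot: [0.518, 0.855, -0.001, 0.001]
wrist_force: [0.7, 0.9, 0.1]
finger_gap: 0.0851
grip_force: 0.0
shift [-1.8182 -0.0791  0.2079] turn 0.5049 yaw 27.62 tilt [-0.0023 -0.0003] tcp [0.3691 0.1704 0.2611] F [0.7  0.91 0.09] gap 0.0851110346051158 0.0 1.0167 q [ 0.22 -0.19  1.88 -0.    1.45 -0.26]
```

```bash

python3 -m crank '-0.12 0 0 0.1; -0.25 0 0 0.2; -0.38 -0.02 0 0.3; -0.5 -0.03 0 0.4; -0.62 -0.04 0 0.5; -0.75 -0.05 0 0.5; -0.88 -0.05 0 0.5; -1 -0.06 0 0.5; -1 -0.06 0 0.5' 
python3 -c "
from h import *
go((.601,-.324,.2),4.9)"
```

```text
clock: 1.77
tcp_pos: [0.4937, -0.1048, 0.2608]
eef_rot: [0.675, 0.738, -0.001, 0.001]
wrist_force: [-1.4, -0.2, 0.2]
finger_gap: 0.0856
grip_force: 0.0
shift [-0.7587  0.2919  0.2049] turn 0.0032 yaw 5.04 tilt [-0.003   0.0003] tcp [ 0.4937 -0.1048  0.2608] F [-1.35 -0.21  0.2 ] gap 0.08557996029064341 0.0 1.7667 q [-0.38  0.03  1.67 -0.    1.43 -0.47]
```

```bash

python3 -m crank '-0.12 0.05 0.03 0; -0.24 0.1 0.06 0; -0.36 0.15 0.1 0; -0.48 0.2 0.13 0; -0.6 0.24 0.17 0; -0.7 0.27 0.2 0; -0.76 0.29 0.2 0; -0.76 0.29 0.2 0;-0.76 0.29 0.2 0' 
python3 - <<'E'
from h import *
go((.601,-.324,.006),4.9)
s=get_state();a=read_camera("wrist");cv2.imwrite("pics/w1.png",a);C=cam("wrist",s)
hsv=cv2.cvtColor(a,cv2.COLOR_BGR2HSV)
m=((hsv[...,1]<60)&(hsv[...,2]>140)).astype(np.uint8)
for c in cv2.findContours(m,0,1)[0]:
    if cv2.contourArea(c)<500: continue
    b=cv2.boxPoints(cv2.minAreaRect(c));q=[ray(C,p,.017) for p in b]
    print(b.round(),[p.round(4)[:2] for p in q],[np.linalg.norm(q[i]-q[i-1]).round(4) for i in range(4)])
E
```

```text
clock: 2.52
tcp_pos: [0.5996, -0.318, 0.2]
eef_rot: [0.674, 0.739, 0.0, -0.001]
wrist_force: [-0.3, 1.4, -0.0]
finger_gap: 0.085
grip_force: 0.0
shift [-0.0216  0.0038  0.6467] turn 0.009 yaw 5.31 tilt [ 0.0019 -0.0016] tcp [ 0.5996 -0.318   0.2   ] F [-0.32  1.37 -0.  ] gap 0.08497830336833234 0.0 2.5167 q [-0.62  0.45  1.29  0.    1.4  -0.71]
[[316. 219.]
 [354. 219.]
 [354. 300.]
 [316. 300.]] [array([ 0.5957, -0.3236]), array([ 0.6317, -0.3203]), array([ 0.6423, -0.406 ]), array([ 0.6033, -0.4096])] [np.float64(0.0863), np.float64(0.0362), np.float64(0.0864), np.float64(0.0392)]
[[509. 378.]
 [605. 121.]
 [713. 162.]
 [617. 419.]] [array([ 0.8266, -0.4867]), array([ 0.8394, -0.2124]), array([ 0.9485, -0.2372]), array([ 0.9669, -0.5309])] [np.float64(0.1471), np.float64(0.2746), np.float64(0.1119), np.float64(0.2943)]
[[316. 124.]
 [360. 124.]
 [360. 197.]
 [316. 197.]] [array([ 0.588 , -0.2378]), array([ 0.6265, -0.2343]), array([ 0.6347, -0.2986]), array([ 0.5938, -0.3024])] [np.float64(0.0649), np.float64(0.0386), np.float64(0.0649), np.float64(0.0411)]
[[159. 235.]
 [159. 112.]
 [203. 112.]
 [203. 235.]] [array([ 0.4455, -0.3537]), array([ 0.4513, -0.2405]), array([ 0.4894, -0.2369]), array([ 0.4881, -0.3497])] [np.float64(0.0427), np.float64(0.1134), np.float64(0.0383), np.float64(0.1128)]
[[468.  58.]
 [472.  -1.]
 [492.   0.]
 [488.  59.]] [array([ 0.7091, -0.1743]), array([ 0.7028, -0.1324]), array([ 0.7188, -0.1319]), array([ 0.7259, -0.1737])] [np.float64(0.0168), np.float64(0.0423), np.float64(0.016), np.float64(0.0424)]
```

View pics/w1.png

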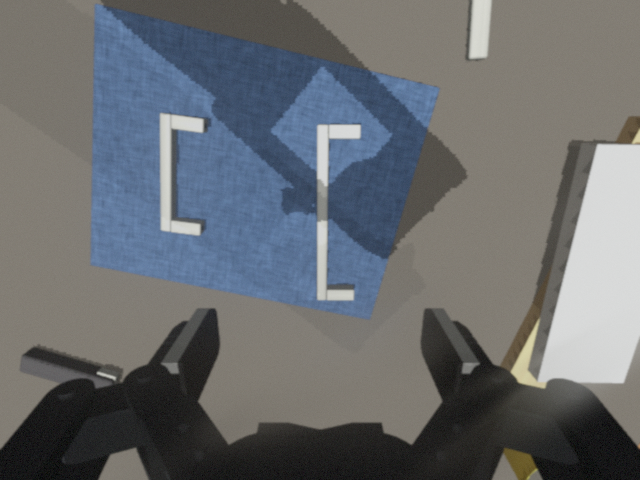

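The wrist view shows the long bar as a vertical strip at columns 318–328, rows 124–300, with its feet to the right. It puts the bar middle at (0.6007, -0.3233), yaw 5.1°, which agrees with the top view. I'm descending.

```bash

python3 -m crank '-0.02 0.004 0.1 0.01; -0.02 0.004 0.2 0.01; -0.02 0.004 0.3 0.01; -0.02 0.004 0.4 0.01; -0.02 0.004 0.5 0.01; -0.02 0.004 0.56 0.01; -0.02 0.004 0.6 0.01; -0.02 0.004 0.62 0.01; -0.02 0.004 0.64 0.01; -0.02 0.004 0.64 0.01; -0.02 0.004 0.64 0.01' 
python3 -c "
from h import *
go((.6008,-.3235,.006),5.0)"
```

```text
clock: 3.48
tcp_pos: [0.6027, -0.3241, 0.0108]
eef_rot: [0.676, 0.737, 0.0, 0.001]
wrist_force: [-0.1, -0.7, 0.3]
finger_gap: 0.0852
grip_force: 0.0
shift [ 0.0026 -0.0062  0.0159] turn -0.0012 yaw 4.95 tilt [-0.0015  0.0018] tcp [ 0.6027 -0.3241  0.0108] F [-0.13 -0.74  0.26] gap 0.08519323553536415 0.0 3.4833 q [-0.62  0.66  1.39  0.    1.09 -0.71]
```

```bash

python3 -m crank '0.002 -0.005 0.014 0; 0.002 -0.005 0.014 0;0.002 -0.005 0.014 0;0.002 -0.005 0.014 0'; python3 -m crank '0 0 0 0;0 0 0 0;0 0 0 0;0 0 0 0;0 0 0 0;0 0 0 0;0 0 0 0;0 0 0 0;0 0 0 0;0 0 0 0' 1 60
python3 -c "
from h import *
go((.6008,-.3235,.006),5.0)"
```

```text
clock: 3.82
tcp_pos: [0.6004, -0.3236, 0.0056]
eef_rot: [0.676, 0.737, 0.0, 0.0]
wrist_force: [-0.1, 0.6, 0.8]
finger_gap: 0.0856
grip_force: 0.0
clock: 4.65
tcp_pos: [0.6004, -0.3234, 0.0053]
eef_rot: [0.676, 0.737, 0.0, 0.0]
wrist_force: [0.2, -0.2, 1.8]
finger_gap: 0.0078
grip_force: 62.1
shift [-0.0004  0.0011 -0.0023] turn -0.0016 yaw 4.93 tilt [-0.0003  0.0004] tcp [ 0.6004 -0.3234  0.0053] F [ 0.22 -0.18  1.84] gap 0.007832770284333436 62.0909857749939 4.65 q [-0.62  0.67  1.4   0.    1.08 -0.71]
```

```bash

python3 -m crank '0 0 -0.03 0; 0 0 -0.1 0; 0 0 -0.2 0; 0 0 -0.3 0;0 0 -0.4 0;0 0 -0.5 0;0 0 -0.55 0;0 0 -0.58 0; 0 0 -0.58 0; 0 0 -0.58 0;0 0 -0.58 0'
python3 - <<'E'
from h import *
go((.540,.177,.18),20.8)
cv2.imwrite("pics/w2.png",read_camera("wrist"))
E
```

```text
clock: 5.57
tcp_pos: [0.599, -0.3225, 0.1766]
eef_rot: [0.676, 0.737, -0.0, -0.002]
wrist_force: [0.4, -0.2, -1.6]
finger_gap: 0.0084
grip_force: 61.8
shift [ 1.6756 -0.0529 -0.0065] turn -0.3527 yaw 4.93 tilt [ 0.0028 -0.0033] tcp [ 0.599  -0.3225  0.1766] F [ 0.4  -0.16 -1.62] gap 0.008379791778025027 61.78777813911438 5.5667 q [-0.62  0.47  1.31 -0.    1.37 -0.71]
```

View pics/w2.png

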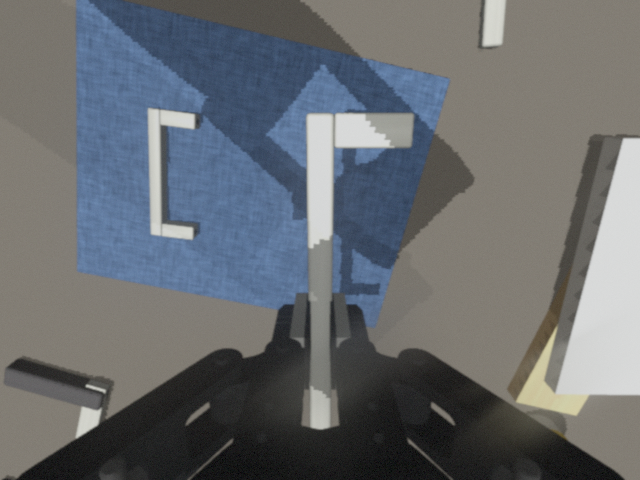

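The pull is held centrally between the pads, with its left foot's end at column 412, rows 115–147. I'm carrying it over to the drawer while checking how it sits in the tool.

```bash

python3 -m crank '0.06 0 0 0; 0.14 -0.01 0 -0.05; 0.24 -0.02 0 -0.1; 0.34 -0.03 0 -0.15;0.44 -0.04 0 -0.2;0.54 -0.05 0 -0.25;0.64 -0.05 0 -0.3;0.74 -0.05 0 -0.33;0.84 -0.05 0 -0.35;0.92 -0.05 0 -0.35;0.97 -0.05 0 -0.35; 1 -0.05 0 -0.35'
python3 - <<'E'
from h import *
c=calibration("wrist");W=np.linalg.inv(c["T_tool_cam"]);C=(c["mtx"],W[:3,:3],W[:3,3])
for X in((.086,-.005),(.086,.005),(.074,.033),(.086,.033),(.074,.005)):
    print(X,[proj(C,(*X,z)).round(1) for z in(-.0117,-.010,-.014)])
go((.540,.177,.18),20.8)
E
```

```text
clock: 6.62
tcp_pos: [0.558, -0.0234, 0.1772]
eef_rot: [0.568, 0.823, -0.001, -0.002]
wrist_force: [0.1, -0.5, -1.0]
finger_gap: 0.0078
grip_force: 61.8
(0.086, -0.005) [array([305.2, 112.9]), array([305.4, 113. ]), array([304.9, 112.8])]
(0.086, 0.005) [array([333.7, 112.9]), array([333.5, 113. ]), array([333.9, 112.7])]
(0.074, 0.033) [array([410.6, 148. ]), array([409.5, 147.7]), array([412.2, 148.5])]
(0.086, 0.033) [array([413.4, 112.8]), array([412.2, 112.9]), array([415.1, 112.7])]
(0.074, 0.005) [array([333.3, 148.1]), array([333.1, 147.7]), array([333.5, 148.6])]
shift [ 0.6457  0.1813 -0.0084] turn 0.0001 yaw 20.8 tilt [ 0.0025 -0.0031] tcp [ 0.558  -0.0234  0.1772] F [ 0.11 -0.45 -1.01] gap 0.007829883669575783 61.78452014923096 6.6167 q [-0.2   0.22  1.64  0.    1.28 -0.56]
```

```bash

python3 -m crank '0.06 0 0 0; 0.14 0.03 0 0; 0.24 0.06 0 0; 0.34 0.09 0 0;0.44 0.12 0 0;0.52 0.14 0 0;0.58 0.16 0 0;0.62 0.175 0 0;0.645 0.18 0 0;0.645 0.18 0 0;0.645 0.18 0 0;0.645 0.18 0 0'
python3 - <<'E'
from h import *
go((.540,.177,.131),20.8)
cv2.imwrite("pics/w3.png",read_camera("wrist"))
E
```

```text
clock: 7.62
tcp_pos: [0.5419, 0.1732, 0.1788]
eef_rot: [0.569, 0.822, -0.0, 0.0]
wrist_force: [0.3, -0.2, -1.4]
finger_gap: 0.0083
grip_force: 61.8
shift [ 0.0141 -0.0012  0.1594] turn -0.0042 yaw 20.61 tilt [-0.0006 -0.0007] tcp [0.5419 0.1732 0.1788] F [ 0.3  -0.24 -1.38] gap 0.008330230910303521 61.78588271141052 7.6167 q [ 0.16  0.24  1.61 -0.    1.29 -0.2 ]
```

View pics/w3.png

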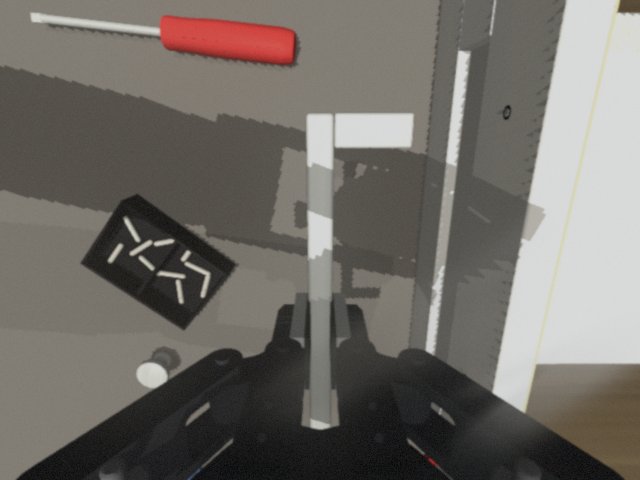

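The hole's dark dot is at (507,112), and the front's upper edge runs from about (563,0) to (495,405). Now I'll compute the hole from here.

```bash
python3 - <<'E'
from h import *
a=cv2.imread("pics/w3.png");g=cv2.cvtColor(a,cv2.COLOR_BGR2GRAY).astype(float)
s=get_state();C=cam("wrist",s)
p=g[102:123,498:517];w=np.clip(np.median(p)-12-p,0,None);yy,xx=np.mgrid[102:123,498:517]
c=((w*xx).sum()/w.sum(),(w*yy).sum()/w.sum());H=ray(C,c,.136);print(c,H,"pos",s["tcp_pos"])
P=[]
for r in list(range(60,230,10))+list(range(310,380,10)):
    k=np.argmax(np.diff(cv2.GaussianBlur(g,(3,3),0)[r,480:570]))+480.5;P.append(ray(C,(k,r),.168))
P=np.array(P);k,b=np.polyfit(P[:,1],P[:,0],1);e=P[:,0]-(k*P[:,1]+b)
ok=abs(e-np.median(e))<.004;k,b=np.polyfit(P[ok,1],P[ok,0],1);print("yaw",np.degrees(np.arctan(-k)),ok.sum(),"x at hole y",k*H[1]+b,H[0])
# foot position in tool -> relative hole-foot in tool axes
R=Ro.from_quat(s["eef_rot"]).as_matrix();print("hole in tool mm",(R.T@(H-s["tcp_pos"])*1e3).round(1))
h=np.array([.59873,.28588,.136]);print("top-cam hole in tool",(R.T@(h-s["tcp_pos"])*1e3).round(1))
E
```

```text
(np.float64(506.37630536550233), np.float64(111.79078141879727)) [0.59771915 0.28759121 0.136     ] pos [0.5419058  0.17314731 0.17892839]
yaw 20.675353163157425 24 x at hole y 0.5975599607235085 0.5977191492683042
hole in tool mm [87.5 92.5 42.8]
top-cam hole in tool [85.6 92.9 42.8]
```

```bash

python3 -m crank '0.005 0 0.03 0; 0.01 0 0.08 0;0.02 0 0.13 0; 0.022 0 0.15 0;0.022 0 0.158 0;0.022 0 0.158 0;0.022 0.03 0.158 0;0.022 0.07 0.158 0;0.022 0.11 0.158 0;0.022 0.14 0.158 0;0.022 0.16 0.158 0;0.022 0.16 0.158 0'
python3 -m crank '0 0 0 0;0 0 0 0;0 0 0 0'
python3 - <<'E'
from h import *
a=cv2.resize(read_camera("top")[185:285,55:280],None,fx=3.5,fy=3.5,interpolation=cv2.INTER_CUBIC)
b=read_camera("wrist")[60:260,280:620]
o=np.zeros((560,790,3),np.uint8);o[:350,:787]=a;o[355:555,:340]=b;cv2.imwrite("pics/m4.png",o)
s=get_state();R=Ro.from_quat(s["eef_rot"]).as_matrix()
for h in([.59772,.28759,.136],[.59873,.28588,.136],[.65562,.13458,.136]): print((R.T@(np.array(h)-s["tcp_pos"])*1e3).round(1))
go((.540,.177,.131),20.7)
E
```

```text
clock: 8.67
tcp_pos: [0.5862, 0.1979, 0.1325]
eef_rot: [0.569, 0.823, 0.001, 0.001]
wrist_force: [-1.0, -0.1, -0.5]
finger_gap: 0.0081
grip_force: 61.8
clock: 8.92
tcp_pos: [0.5837, 0.1974, 0.1315]
eef_rot: [0.569, 0.823, -0.0, -0.0]
wrist_force: [-0.6, -0.6, -0.6]
finger_gap: 0.0078
grip_force: 61.8Traceback (most recent call last):
  File "<stdin>", line 4, in <module>
ValueError: could not broadcast input array from shape (350,788,3) into shape (350,787,3)
```

```bash

python3 - <<'E'
from h import *
a=cv2.resize(read_camera("top")[185:285,55:280],None,fx=3.5,fy=3.5,interpolation=cv2.INTER_CUBIC)
w=read_camera("wrist");cv2.imwrite("pics/w4.png",w);b=w[60:260,280:620]
o=np.zeros((560,790,3),np.uint8);o[:350,:788]=a;o[355:555,:340]=b;cv2.imwrite("pics/m4.png",o)
s=get_state();R=Ro.from_quat(s["eef_rot"]).as_matrix()
for h in([.59772,.28759,.136],[.59873,.28588,.136],[.65562,.13458,.136]): print((R.T@(np.array(h)-s["tcp_pos"])*1e3).round(1))
go((.540,.177,.131),20.7)
E
```

```text
[79.5 44.7 -4.3]
[77.6 45.  -4.3]
[-84.1  44.8  -4.3]
shift [-0.0118 -0.1612  0.0024] turn -0.0005 yaw 20.68 tilt [-0.     -0.0002] tcp [0.584  0.1974 0.1317] F [-0.23 -1.1  -0.9 ] gap 0.008298687573606292 61.787753105163574 9.1167 q [ 0.19  0.39  1.53 -0.    1.23 -0.18]
```

View pics/m4.png

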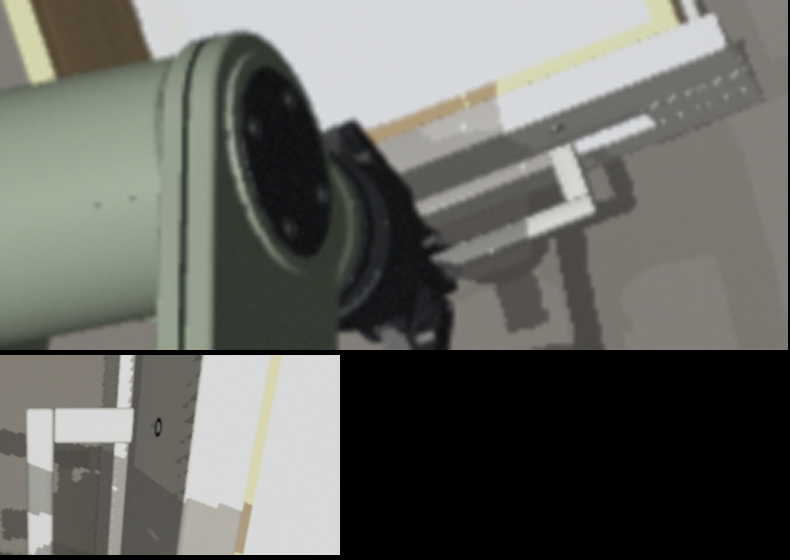

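The wrist view shows the left hole at about (438,132), with the left foot's end level with it at rows 113–146. In the top view the right foot's end is at crop (562,147) and the hole at (556,128). I'm measuring the residuals now.

```bash

python3 - <<'E'
from h import *
s=get_state();R=Ro.from_quat(s["eef_rot"]).as_matrix();tl=lambda X:(R.T@(X-s["tcp_pos"])*1e3).round(1)
C=cam("wrist",s);T=cam("top")
print("hole L",tl(ray(C,(438,132),.136)))
for u,v in((413,114),(412,146)): print("footL corner",tl(ray(C,(u,v),.1435)))
for u,v in((551,149),(573,145),(595,210)): print("footR corners, bar end",tl(ray(T,(55+u/3.5,185+v/3.5),.1435)))
print("hole R",tl(ray(T,(214.484,221.161),.136)))
E
```

```text
hole L [79.3 44.7 -4.3]
footL corner [ 85.6  32.9 -11.8]
footL corner [ 74.7  33.4 -11.8]
footR corners, bar end [-78.   33.4 -11.8]
footR corners, bar end [-89.3  31.1 -11.8]
footR corners, bar end [-88.2  -4.7 -11.8]
hole R [-84.1  44.8  -4.3]
```

Both feet are within 1 mm of their holes sideways, and the gap left is about 11.7 mm. I'm easing in.

```bash

python3 -m crank '-0.002 0.01 0 0;-0.002 0.02 0 0;-0.002 0.028 0 0;-0.002 0.034 0 0;-0.002 0.036 0 0;-0.002 0.036 0 0;-0.002 0.036 0 0;-0.002 0.036 0 0'
python3 -m crank '0 0.002 0 0;0 0.004 0 0;0 0.004 0 0;0 0.004 0 0'
python3 -c "
from h import *
go((.540,.177,.131),20.7)"
```

```text
clock: 9.78
tcp_pos: [0.5946, 0.2008, 0.1316]
eef_rot: [0.569, 0.823, 0.0, -0.0]
wrist_force: [-0.8, -0.2, -1.3]
finger_gap: 0.0077
grip_force: 61.8
clock: 10.12
tcp_pos: [0.5947, 0.2008, 0.1315]
eef_rot: [0.569, 0.823, -0.001, -0.001]
wrist_force: [-5.0, -2.3, 1.8]
finger_gap: 0.008
grip_force: 62.2
shift [-0.0099 -0.1986  0.0023] turn -0.0003 yaw 20.69 tilt [ 0.     -0.0027] tcp [0.5947 0.2008 0.1315] F [-5.03 -2.33  1.82] gap 0.008025221057704646 62.15745985507965 10.1167 q [ 0.19  0.41  1.49 -0.    1.24 -0.17]
```

```bash

python3 -m crank '0 0 0 0;0 0 0 0;0 0 0 0;0 0 0 0;0 0 0 0;0 0 0 0'
python3 - <<'E'
from h import *
a=cv2.resize(read_camera("top")[185:285,55:280],None,fx=3.5,fy=3.5,interpolation=cv2.INTER_CUBIC)
w=read_camera("wrist");b=w[60:260,280:620]
o=np.zeros((560,790,3),np.uint8);o[:350,:788]=a;o[355:555,:340]=b;cv2.imwrite("pics/m5.png",o)
go((.540,.177,.131),20.7)
s=get_state();R=Ro.from_quat(s["eef_rot"]).as_matrix()
for h in([.59772,.28759,.136],[.65562,.13458,.136]): print((R.T@(np.array(h)-s["tcp_pos"])*1e3).round(1))
E
```

```text
clock: 10.62
tcp_pos: [0.5947, 0.2008, 0.1315]
eef_rot: [0.569, 0.823, -0.001, -0.001]
wrist_force: [-4.2, -1.7, 1.9]
finger_gap: 0.0079
grip_force: 62.2
shift [-0.0097 -0.1986  0.0022] turn -0.0004 yaw 20.68 tilt [ 0.     -0.0026] tcp [0.5947 0.2008 0.1315] F [-5.14 -2.88  1.99] gap 0.007793175160708323 62.15482950210571 10.7167 q [ 0.19  0.41  1.49 -0.    1.24 -0.17]
[80.2 33.5 -4.6]
[-83.4  33.6  -4.6]
```

View pics/m5.png

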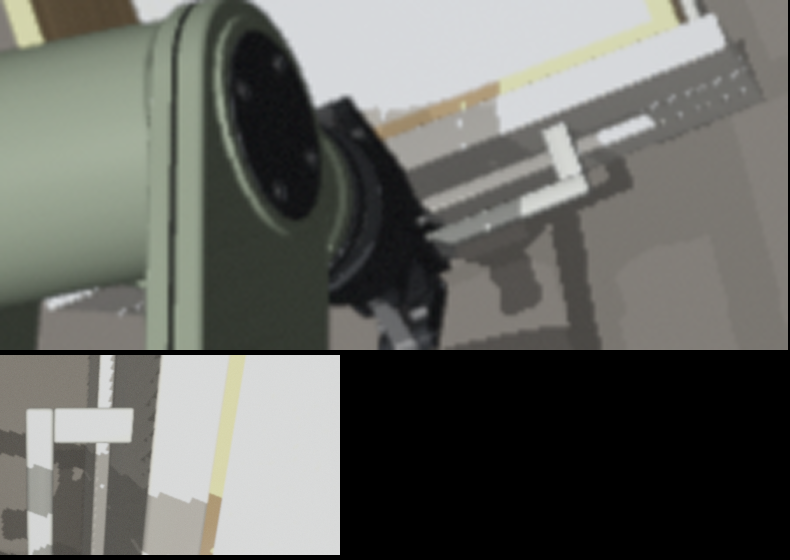

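The feet cover both holes and computed errors are about 1 mm. The push is steady at about 5.5 N, so I'm handing in.

```bash
python3 -c "
from bench import *
print(sign_off())"
```

```text
the job is handed in; nothing more can be done
None
```

The long pull is held level in the gripper with both feet on the drawer's holes, pressed at about 5.5 N, and the job is handed in at about 10.7 s; in my measurements the left foot was under 1 mm off its hole and the right within a few mm, but the sign-off gave no verdict.

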